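Seal-test the filled bottles

TASK

Stand every yellow bottle upright in a nest of the seal tester, one to a nest. Then charge the compressor by hand: turn its flywheel clockwise through the stiff part until the resistance has peaked and fallen away and the ram has just passed its top (gone back 1 to 2 mm), and let go there so that it stays. With the bottles still in the nests press the pedal fully down to its stop for two seconds and release it; then stand all the bottles upright in the blue crate, with the ram left where it is and the screwdriver and the black rubber ring left alone.

Things in the scene. Friction and masses are not known exactly. Their poses are not given: they have to be found in the camera images.
- bottle0: squat filled bottle, yellow with a white cap, closed, bottom-heavy; for handling an upright cylinder 62 mm in diameter and 95 mm high, about 0.28 kg, standing upright. Origin: centre of its underside, z up. There are two or three such bottles; one that is absent reads None
- bottle1: squat filled bottle, yellow with a white cap, closed, bottom-heavy; for handling an upright cylinder 62 mm in diameter and 95 mm high, about 0.28 kg, standing upright. Origin: centre of its underside, z up. There are two or three such bottles; one that is absent reads None
- bottle2: squat filled bottle, yellow with a white cap, closed, bottom-heavy; for handling an upright cylinder 62 mm in diameter and 95 mm high, about 0.28 kg, standing upright. Origin: centre of its underside, z up. There are two or three such bottles; one that is absent reads None
- tester: steel seal tester, fixed: a 12 mm high deck, 100 x 290 mm, with three square nests in a row along its own y axis, and a 60 mm high manifold (gauge, red valve stem) along its +x side, from 65 to 115 mm from the row. Origin: centre of the deck's underside
- nest0 (a point): centre of the floor of nest 0 (12 mm above the table): black round pad in a square pocket about 86 mm wide with walls that rise 45 mm above its floor; nests are 90 mm apart. Takes one upright bottle
- nest1 (a point): centre of the floor of nest 1 (12 mm above the table): black round pad in a square pocket about 86 mm wide with walls that rise 45 mm above its floor; nests are 90 mm apart. Takes one upright bottle
- nest2 (a point): centre of the floor of nest 2 (12 mm above the table): black round pad in a square pocket about 86 mm wide with walls that rise 45 mm above its floor; nests are 90 mm apart. Takes one upright bottle
- crate: blue open plastic crate, fixed, 290 mm (its x) x 120 mm (its y), 50 mm high, walls and floor 5 mm. Origin: centre of its underside; upright bottles stand in one row along its x, for example at x = -85, 0 and +85 mm
- compressor: blue finned hand compressor, fixed. Origin on the vertical axis of the flywheel, at table height. A horizontal steel flywheel with a red face, 190 mm across, turns on top, its upper face 145 mm above the table. The ram's brass cylinder swings on a post 120 mm from the axis along the compressor's x, below the wheel (102 mm high)
- crank_grip (a point): middle of the flywheel's upright black handle, 182 mm above the table: a freely spinning round sleeve 26 mm in diameter and 55 mm high, 75 mm from the flywheel axis. Take it from above and lead it round the axis, clockwise seen from above
- hub (a point): centre of the flywheel's upper face. The wheel turns 2.8 rad between two limits and starts near the first; the ram's top is half-way. Resistance at the handle peaks at about 14 N some 0.5 rad before the top and falls to friction (5 N) at it. Let go on the stiff slope it springs back; let go over 0.2 rad past the top it snaps to the far limit and must be brought back; near the top friction holds it
- ram (a joint): travel of the compressor's ram (steel rod with a yellow collar that slides out of the brass cylinder beside the flywheel), in m: 0 at the flywheel's first limit, 0.0782 fully out at its top; driven by the flywheel only: d rad before or past the top it reads 0.1282 - sqrt(0.0193 - 0.0168 cos d), so 0.1 rad past the top it has gone back 0.8 mm, 0.15 rad 1.9 mm
- pedal_pad (a point): middle of the yellow pad on the sprung pedal's steel tread (70 mm wide), on its upper surface, 90 mm from the hinge, which lies on the far side (+x of the pedal); 56 mm above the table when up and 29 mm when fully down. Pressing takes 7 to 12 N
- pedal (a joint): pedal angle in rad: 0 up, 0.30 down at its stop; springs back by itself
- screwdriver: red-handled screwdriver lying between the robot and the bottles; bystander, to be left alone
- gasket: flat black rubber ring, 80 mm across, 12 mm high, between crate and far edge; bystander, to be left alone
There are look-alikes about, which are no part of the job. Leave any purple look-alike of the bottle2 alone.

How it is judged:
On the way, in this order (a step that is already met when the one before it is completed fails the run):
1. every bottle stands upright in a nest of the tester ((distance between bottle0 and nest0 below 0.026 m or distance between bottle0 and nest1 below 0.026 m or distance between bottle0 and nest2 below 0.026 m) and angle between each of bottle0, bottle1, bottle2's own z axis and vertical below 0.1 rad and linear speed of each of bottle0, bottle1, bottle2 below 0.05 m/s and (distance between bottle1 and nest0 below 0.026 m or distance between bottle1 and nest1 below 0.026 m or distance between bottle1 and nest2 below 0.026 m) and (distance between bottle2 and nest0 below 0.026 m or distance between bottle2 and nest1 below 0.026 m or distance between bottle2 and nest2 below 0.026 m) and value of joint ram below 0.06 m), for 0.2 s.
2. the flywheel brings the ram to its top (value of joint ram above 0.0779 m).
3. the flywheel is let go just past the top and stays there (value of joint ram between 0.0734 and 0.0777 m and contact force between the fingers and compressor below 0.1 N and velocity of joint ram between -0.002 and 0.002 m/s), for 0.4 s.
4. the pedal is held down at its stop, with the bottles in the nests and the compressor charged (value of joint pedal above 0.28 rad and (distance between bottle0 and nest0 below 0.026 m or distance between bottle0 and nest1 below 0.026 m or distance between bottle0 and nest2 below 0.026 m) and angle between each of bottle0, bottle1, bottle2's own z axis and vertical below 0.1 rad and linear speed of each of bottle0, bottle1, bottle2 below 0.05 m/s and (distance between bottle1 and nest0 below 0.026 m or distance between bottle1 and nest1 below 0.026 m or distance between bottle1 and nest2 below 0.026 m) and (distance between bottle2 and nest0 below 0.026 m or distance between bottle2 and nest1 below 0.026 m or distance between bottle2 and nest2 below 0.026 m) and value of joint ram between 0.0734 and 0.0777 m), for 1 s.
At the end, for the whole second after the job is handed in: every bottle stands upright (within 0.1 rad) and at rest inside the crate on its floor, the ram has gone back 0.5 to 4.8 mm from its top, just past it, and the pedal is up (x of bottle0 in the frame of crate between -0.125 and 0.125 m and y of bottle0 in the frame of crate between -0.04 and 0.04 m and z of each of bottle0, bottle1, bottle2 in the frame of crate below 0.012 m and angle between each of bottle0, bottle1, bottle2's own z axis and vertical below 0.1 rad and linear speed of each of bottle0, bottle1, bottle2 below 0.05 m/s and x of bottle1 in the frame of crate between -0.125 and 0.125 m and y of bottle1 in the frame of crate between -0.04 and 0.04 m and x of bottle2 in the frame of crate between -0.125 and 0.125 m and y of bottle2 in the frame of crate between -0.04 and 0.04 m and value of joint ram between 0.0734 and 0.0777 m and value of joint pedal below 0.04 rad); the robot touches nothing.
It fails at once if the screwdriver is moved more than 5 cm (distance of screwdriver from where it was at the start of the episode above 0.05 m).
It fails at once if the gasket is moved more than 5 cm (distance of gasket from where it was at the start of the episode above 0.05 m).
Of bottle0, bottle1, bottle2 only 2 to 3 are there at a start; the rules pass over those that are not, and their reading is None.
At some moment in a run one of bottle0, bottle1, bottle2 may be knocked a few centimetres aside while the robot is not near it.
It also fails if it takes over 210 s, if anything falls off the work surface, if the arm or the gripper's body presses on something with over 40 N, if the wrist force passes 120 N, or if a joint passes its speed limit or range.

ROBOT

A 6-joint arm with a two-finger parallel gripper is mounted at the origin on the work surface. World frame = base frame: x ahead of the robot, y to its left, z up, the work surface at z = 0. Lengths are in m, angles in rad, forces in N, time in s.
With the tool pointing down it reaches from about 0.25 to 0.725 m from the base axis. Payload 9.7 kg.
Tool frame: the origin (TCP) lies on the centre line of the jaws, within the pads' length; the fingertips stand 8 mm ahead of it and the grasp point (between the pads) lies 11 mm behind it; z points along the fingers, y is the line along which they close (so a half turn about z gives the same grasp; the last joint's range is limited). The gripper opens to 85 mm and grips with 20 to 120 N. Pads are 22 mm wide; open, the fingers measure 114 mm over their backs; the gripper's body (76 mm by 85 mm) begins 54 mm behind the grasp point. The pads swing forward as they close: fully open they stand 13 mm farther back than shut.
Start: joints at [1.151, 0.087, 0.176, 1.66, 0, 1.571], TCP at [0.224, 0.502, 0.239] pointing down, gripper open.
Joint ranges: [-3.13, 3.13], [-0.85, 1.81], [-1.15, 1.24], [-2.2, 2.28], [-1.44, 1.52], [-3.14, 3.14]. Speed limits (rad/s): [2.22, 2.22, 2.57, 3.14, 3.14, 3.14].

INTERFACE

Orientations are given as a unit quaternion [w, x, y, z].
In Python, from cell import sensors, camera, manip gives the robot as it stands. The module is installed in compiled form; this text tells all that it offers.
- The arm moves only by the tool arm_command, never from a script. Its argument "steps" is a list of rows, each a list of 6 numbers: the shift along the tool's x, y, z normalised to -1 to 1, where 1 is 20 mm, then the turn, a rotation vector about the tool's x, y, z normalised to -1 to 1, where 1 is 180 degrees. In form: [[tx, ty, tz, ax, ay, az], ...]. A call has 1 to 20 rows; each row shifts and turns the commanded pose from where the row before left it, along the tool's axes as they then stand; what a row does not reach is not made up. A row lasts 1/12 s, in which the tool goes at most 41.7 mm and 7.16 degrees, less where a joint would pass 70% of its speed; a pose out of reach is approached as far as the arm can. A call with a number of a shift or a turn outside -1 to 1 is refused whole. A call with a gripper value outside its range is refused whole. "fingers" is the opening, from 0 (shut) to 1 (fully open), set as the call begins (left out, the last holds). The fingers move at their own pace and stop on an object; "newtons" is the grip in N (left out, the last holds). Time passes only in rows, so rows that do not move let the fingers close. It gives the time, the measured TCP pose, the force, the opening and the grip force at its end, in the units of the state.
- sensors.sense(): the state, without advancing time (a new reading comes with each control period).
- camera(name): name is "scene" or "top"; returns a dict with "image" (480x640x3 uint8, blue, green, red), "intrinsics" (3x3 intrinsics, pixels), "extrinsics" (4x4, takes a point from camera to world coordinates). Camera axes: x right, y up, looking along -z (the intrinsics and any distortion apply to the point x, -y, -z); pixel columns grow to the right and rows downward; lengths in m; the calibration is good to about 2 mm. A picture is of the moment at which its call begins. There is no depth.
- manip.close_job(): hands the job in; it is judged then, once.
The state is a dict: "time": time; "joints": joint angles; "dq": joint speeds; "tau": joint torques, N m; "tcp_pos": TCP position; "tool_rot": TCP orientation; "ft_force": force on the tool from outside, world axes, zero at the start; "wrist_torque": the same for the moment, N m; "grip_width": opening from 0.0 (shut) to 1.0 (fully open); "grasp_force": force on a finger pad.
Only numpy, scipy, OpenCV 4.12 (cv2) and the standard library are available. Lean on these libraries where they do the work, as an engineer would, in place of code of your own. Each camera call takes 0.05 s, during which the arm holds its last target. There are 200 camera calls.

## Working session

There is one attempt and no reset: what is moved stays moved. The work goes in short steps, Python scripts to look and compute and a tool call to move; the robot and the scene stay as the last step left them, time stands still between calls to the robot, and variables do not carry over. Pictures are saved under pics/ and viewed, at most 14 in all, crops included, and the job is handed in when it is done.

Besides the shell and the picture viewer there is one more tool, called after "Request:" as name(argument=value, ...) on one line, values as JSON. arm_command: Moves the arm, as the interface text tells. Its arguments: {"type":"object","properties":{"steps":{"type":"array"},"fingers":{"type":"number"},"newtons":{"type":"number"}},"required":["steps"]}

```bash
mkdir -p pics && ls && python3 - <<'E'
from cell import sensors,camera
import cv2,numpy as np
for n in("top","scene"):
    c=camera(n);cv2.imwrite(f"pics/{n}0.png",c["image"]);print(n,np.round(c["intrinsics"],1).tolist(),np.round(c["extrinsics"],4).tolist(),[k for k in c])
s=sensors.sense();print({k:np.round(v,3).tolist() for k,v in s.items()})
E
```

```text
pics
top [[507.6, 0.0, 318.2], [0.0, 507.6, 235.1], [0.0, 0.0, 1.0]] [[-0.0194, 0.9978, -0.0639, 0.4923], [-0.9998, -0.019, 0.0065, 0.0571], [0.0053, 0.064, 0.9979, 1.2249], [0.0, 0.0, 0.0, 1.0]] ['image', 'intrinsics', 'extrinsics']
scene [[555.6, 0.0, 329.0], [0.0, 555.6, 231.6], [0.0, 0.0, 1.0]] [[-0.1275, -0.7116, 0.6909, 1.3789], [0.9918, -0.0968, 0.0833, 0.1534], [0.0076, 0.6958, 0.7182, 0.9923], [0.0, 0.0, 0.0, 1.0]] ['image', 'intrinsics', 'extrinsics']
{'time': 0.1, 'joints': [1.151, 0.087, 0.175, 1.66, -0.0, 1.571], 'dq': [0.0, -0.002, 0.004, 0.0, -0.0, 0.0], 'tau': [-0.001, -52.156, 46.565, 0.016, -0.0, -0.0], 'tcp_pos': [0.224, 0.502, 0.239], 'tool_rot': [-0.0, 0.208, 0.978, -0.001], 'ft_force': [0.193, 0.016, -0.366], 'wrist_torque': [-0.023, -0.014, -0.021], 'grasp_force': 0.0, 'grip_width': 1.0}
```

View pics/top0.png

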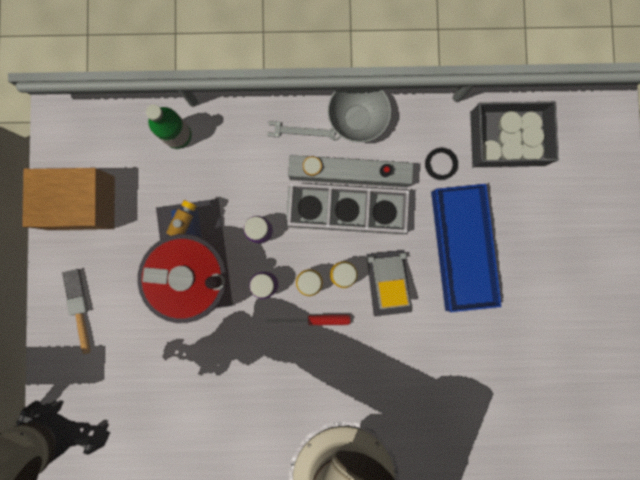

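View pics/scene0.png

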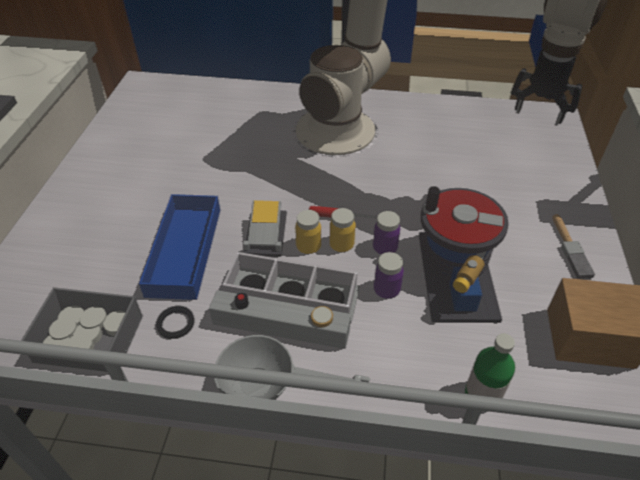

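The top view has yellow bottles at about (309,282) and (344,274). The look-alikes are purple bottles at (257,229) and (262,285) and a green bottle at (165,122). The screwdriver is at (330,319). I choose the two yellow ones and check them in a close crop.

```bash
cat > h.py <<'E'
import cv2,numpy as np
from cell import sensors,camera
def world(c,px,z):
    "pixel -> world point at height z"
    E,K=c["extrinsics"],c["intrinsics"]
    d=np.linalg.inv(K)@[px[0],px[1],1]; d=E[:3,:3]@[d[0],-d[1],-d[2]]; o=E[:3,3]
    return o+d*(z-o[2])/d[2]
def pix(c,p):
    E,K=c["extrinsics"],c["intrinsics"]
    q=E[:3,:3].T@(np.array(p)-E[:3,3]); q=K@[q[0],-q[1],-q[2]]
    return q[:2]/q[2]
E
python3 - <<'E'
from h import *
c=camera("top");im=c["image"]
a=im[140:330,225:505];cv2.imwrite("pics/crop1.png",cv2.resize(a,None,fx=2.8,fy=2.8,interpolation=cv2.INTER_CUBIC))
b=im[190:330,125:245];cv2.imwrite("pics/crop2.png",cv2.resize(b,None,fx=4,fy=4,interpolation=cv2.INTER_CUBIC))
hsv=cv2.cvtColor(im,cv2.COLOR_BGR2HSV)
def blobs(name,m,z,amin=60):
    n,l,st,ce=cv2.connectedComponentsWithStats(m.astype(np.uint8))
    for i in range(1,n):
        if st[i,4]>amin: 
            r=cv2.minAreaRect(np.argwhere(l==i)[:,::-1].astype(np.float32))
            print(name,st[i].tolist(),ce[i].round(1),world(c,ce[i],z).round(4),[np.round(world(c,p,z)[:2],3).tolist() for p in cv2.boxPoints(r)])
H,S,V=[hsv[...,i].astype(int) for i in range(3)]
blobs("yel",(H>18)&(H<32)&(S>150)&(V>120),.056)
blobs("red",((H<6)|(H>174))&(S>150)&(V>90),.145)
blobs("blue",(H>105)&(H<125)&(S>150)&(V>40),.05,500)
k=np.zeros(H.shape,bool);k[180:235,285:415]=1
blobs("pad",k&(V<50),.012)
k=np.zeros(H.shape,bool);k[265:300,195:235]=1
blobs("grip",k&(V<60),.2095,20)
E
```

```text
yel [182, 201, 12, 8, 63] [187.4 204.4] [0.644  0.3505 0.056 ] [[0.643, 0.365], [0.655, 0.36], [0.645, 0.336], [0.633, 0.341]]
yel [175, 210, 12, 11, 75] [180.6 215.1] [0.6194 0.3664 0.056 ] [[0.613, 0.38], [0.633, 0.373], [0.625, 0.352], [0.606, 0.359]]
yel [168, 223, 12, 12, 63] [172.6 229.5] [0.5866 0.3848 0.056 ] [[0.583, 0.401], [0.602, 0.389], [0.588, 0.368], [0.569, 0.38]]
yel [379, 279, 29, 28, 657] [392.7 293. ] [ 0.431  -0.1187  0.056 ] [[0.457, -0.086], [0.463, -0.146], [0.406, -0.152], [0.399, -0.092]]
red [142, 239, 79, 79, 3689] [182.1 278.2] [0.4756 0.3399 0.145 ] [[0.404, 0.431], [0.569, 0.414], [0.549, 0.253], [0.384, 0.271]]
red [309, 315, 41, 10, 330] [329.  319.6] [0.3825 0.0308 0.145 ] [[0.391, 0.073], [0.393, -0.012], [0.375, -0.012], [0.373, 0.073]]
blue [433, 185, 68, 126, 6251] [466.8 245.8] [ 0.5361 -0.2947  0.05  ] [[0.668, -0.216], [0.682, -0.344], [0.398, -0.368], [0.384, -0.243]]
pad [298, 197, 23, 22, 381] [308.9 207.1] [0.638  0.0701 0.012 ] [[0.663, 0.096], [0.662, 0.043], [0.611, 0.044], [0.612, 0.097]]
pad [335, 199, 23, 22, 394] [346.1 209.5] [ 0.6304 -0.0192  0.012 ] [[0.656, 0.007], [0.655, -0.046], [0.605, -0.045], [0.606, 0.008]]
pad [372, 201, 24, 22, 395] [383.7 211.9] [ 0.623  -0.1094  0.012 ] [[0.641, -0.077], [0.654, -0.13], [0.603, -0.141], [0.591, -0.088]]
grip [206, 265, 26, 35, 414] [221.4 283.5] [0.4645 0.245  0.2095] [[0.497, 0.28], [0.502, 0.233], [0.434, 0.225], [0.429, 0.271]]
```

View pics/crop1.png

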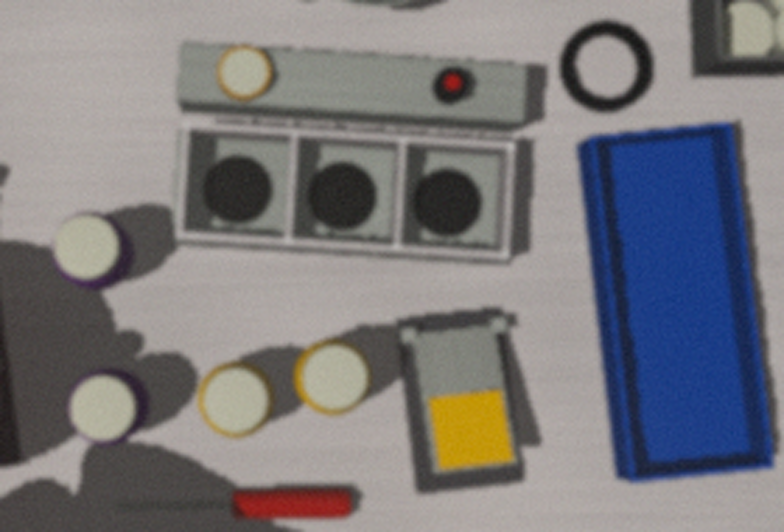

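View pics/crop2.png

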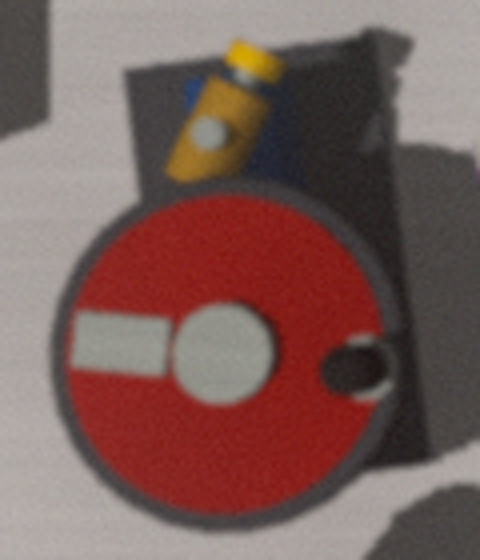

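The crop confirms it: the two caps with yellow rims, at about (308.6,282.2) and (343.6,274.6) in the full image, are the bottles, and the left two have purple rims. The flywheel hub is at about (181,279), with its black handle top at about (212,281.5).

```bash
python3 - <<'E'
from h import *
c=camera("top");g=cv2.GaussianBlur(cv2.cvtColor(c["image"],cv2.COLOR_BGR2GRAY),(0,0),1)
hsv=cv2.cvtColor(c["image"],cv2.COLOR_BGR2HSV)
for n,p in dict(A=(308.6,282.2),B=(343.6,274.6),P1=(257,229),P2=(262,285)).items():
    x,y=map(int,p);w=g[y-22:y+22,x-22:x+22]
    ci=cv2.HoughCircles(cv2.resize(w,None,fx=4,fy=4),cv2.HOUGH_GRADIENT,1,200,param1=80,param2=10,minRadius=40,maxRadius=60)
    q=ci[0,0]/4+[x-22+.0,y-22,0] if ci is not None else None
    print(n,q,"manual",world(c,p,.095).round(4),"hough",None if q is None else world(c,q[:2],.095).round(4))
hub=world(c,(181.2,278.8),.145);gr=world(c,(212,281.5),.2095)
print("hub",hub.round(4),"grip",gr.round(4),"r",np.linalg.norm((gr-hub)[:2]),"ang",np.degrees(np.arctan2(*(gr-hub)[[1,0]])))
post=world(c,(177,223.3),.11);print("post",post.round(4),np.linalg.norm((post-hub)[:2]),np.degrees(np.arctan2(*(post-hub)[[1,0]])))
s=camera("scene");cv2.imwrite("pics/s1.png",cv2.resize(s["image"][170:340,240:520],None,fx=2.8,fy=2.8,interpolation=cv2.INTER_CUBIC))
for n,p in dict(A=world(c,(308.6,282.2),.095),B=world(c,(343.6,274.6),.095),hub=hub,gr=gr,n0=[.638,.0701,.012],n2=[.623,-.1094,.012]).items():
    q=pix(s,p);print(n,q.round(1),((q-[240,170])*2.8).round(0))
E
```

```text
A None manual [0.4605 0.073  0.095 ] hough None
B None manual [ 0.4758 -0.005   0.095 ] hough None
P1 [255.125      227.875       11.72500038] manual [0.581  0.1859 0.095 ] hough [0.5835 0.1901 0.095 ]
P2 [261.375      285.875       11.47500038] manual [0.4563 0.1763 0.095 ] hough [0.4544 0.1777 0.095 ]
hub [0.4743 0.3418 0.145 ] grip [0.4689 0.2636 0.2095] r 0.07840782922469328 ang -94.00334631082474
post [0.5957 0.36   0.11  ] 0.12271717020061619 8.529847491823212
A [342.2 215.6] [286. 128.]
B [307.8 217. ] [190. 131.]
hub [463.9 215.2] [627. 126.]
gr [432.1 188.2] [538.  51.]
n0 [331.  298.2] [255. 359.]
n2 [252.6 284.4] [ 35. 320.]
```

View pics/s1.png

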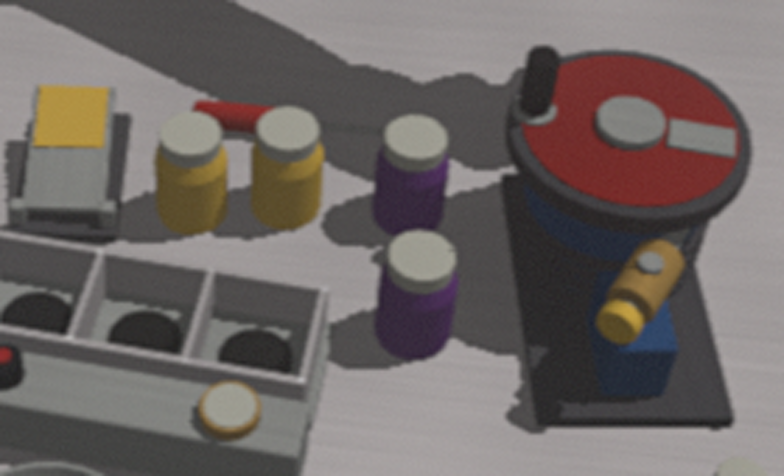

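The scene view agrees with the top view: bottle caps at crop (288,130) and (190,134), hub at (630,123) and handle top at (542,50). First I turn the tool so that tool y = world x and tool x = world y, and start towards bottle A.

Request:
arm_command(steps=[[0,0,0,0,0,0.03666],[0,0,0,0,0,0.03666],[0,0,0,0,0,0.03666],[0,0,0,0,0,0.03666],[0,0,0,0,0,0.03666],[0,0,0,0,0,0.03666],[0,0,0,0,0,0.03666],[0,0,0,0,0,0.03666],[0,0,0,0,0,0.03666],[0,0,0,0,0,0.03666],[-0.975,0.5375,0,0,0,0],[-0.975,0.5375,0,0,0,0],[-0.975,0.5375,0,0,0,0],[-0.975,0.5375,0,0,0,0],[-0.975,0.5375,0,0,0,0],[-0.975,0.5375,0,0,0,0],[-0.975,0.5375,0,0,0,0],[-0.975,0.5375,0,0,0,0],[-0.975,0.5375,0,0,0,0],[-0.975,0.5375,0,0,0,0]], fingers=1, newtons=40)

```text
time: 1.92
tcp_pos: [0.3318, 0.3061, 0.2393]
tool_rot: [0.0, 0.707, 0.707, 0.0]
ft_force: [1.1, 0.2, -0.6]
grip_width: 1.0
grasp_force: 0.0
```

Request:
arm_command(steps=[[-0.975,0.5375,0,0,0,0],[-0.975,0.5375,0,0,0,0],[-0.975,0.5375,0,0,0,0],[-0.975,0.5375,0,0,0,0],[-0.975,0.5375,0,0,0,0],[-0.975,0.5375,0,0,0,0],[-0.975,0.5375,0,0,0,0],[-0.975,0.5375,0,0,0,0],[-0.975,0.5375,0,0,0,0],[-0.975,0.5375,0,0,0,0],[-0.975,0.5375,0,0,0,0],[-0.975,0.5375,0,0,0,0],[0,0,0.9,0,0,0],[0,0,0.9,0,0,0],[0,0,0.9,0,0,0],[0,0,0.9,0,0,0],[0,0,0.9,0,0,0],[0,0,0.9,0,0,0],[0,0,0,0,0,0]])

```text
time: 3.5
tcp_pos: [0.4588, 0.0728, 0.1279]
tool_rot: [-0.001, 0.707, 0.707, -0.002]
ft_force: [-0.4, 0.0, -0.0]
grip_width: 1.001
grasp_force: 0.0
```

Request:
arm_command(steps=[[0,0.08,0.8,0,0,0],[0,0,0.8,0,0,0],[0,0,0.8,0,0,0],[0,0,0.8,0,0,0],[0,0,0,0,0,0],[0,0,0,0,0,0]])

```text
time: 4.0
tcp_pos: [0.4618, 0.073, 0.0678]
tool_rot: [-0.0, 0.707, 0.707, -0.0]
ft_force: [0.3, -0.2, 1.0]
grip_width: 0.998
grasp_force: 0.0
```

Request:
arm_command(steps=[[0,0,0,0,0,0],[0,0,0,0,0,0],[0,0,0,0,0,0],[0,0,0,0,0,0],[0,0,0,0,0,0],[0,0,0,0,0,0],[0,0,0,0,0,0],[0,0,0,0,0,0]], fingers=0)

```text
time: 4.67
tcp_pos: [0.4625, 0.0732, 0.069]
tool_rot: [0.001, 0.707, 0.707, 0.001]
ft_force: [-2.4, -0.3, 5.6]
grip_width: 0.717
grasp_force: 42.1
```

Request:
arm_command(steps=[[0,0,-0.4,0,0,0],[0,0,-0.9,0,0,0],[0,0,-0.9,0,0,0],[0,0,-0.9,0,0,0],[0,0,-0.9,0,0,0],[0,0.5,0,0,0,0],[0,0.9,0,0,0,0],[-0.15,0.9,0,0,0,0],[0,0.9,0,0,0,0],[0,0.9,0,0,0,0],[0,0.9,0,0,0,0],[0,0.9,0,0,0,0],[0,0.9,0,0,0,0],[0,0.9,0,0,0,0],[0,0.9,0,0,0,0],[0,0.2,0,0,0,0],[0,0,0,0,0,0],[0,0,0,0,0,0]])

```text
time: 6.17
tcp_pos: [0.6377, 0.0699, 0.1465]
tool_rot: [-0.0, 0.707, 0.707, -0.001]
ft_force: [1.1, -0.1, -2.6]
grip_width: 0.717
grasp_force: 44.7
```

Request:
arm_command(steps=[[0,0,0.8,0,0,0],[0,0,0.8,0,0,0],[0,0,0.8,0,0,0],[0,0,0.5,0,0,0],[0,0,0.25,0,0,0],[0,0,0.1,0,0,0],[0,0,0,0,0,0],[0,0,0,0,0,0]])

```text
time: 6.83
tcp_pos: [0.6383, 0.07, 0.0833]
tool_rot: [0.0, 0.707, 0.707, 0.0]
ft_force: [0.9, 0.4, -2.3]
grip_width: 0.713
grasp_force: 44.7
```

Request:
arm_command(steps=[[0,0,0.07,0,0,0],[0,0,0,0,0,0]])

```text
time: 7.0
tcp_pos: [0.6383, 0.07, 0.0815]
tool_rot: [0.0, 0.707, 0.707, 0.0]
ft_force: [0.2, -0.1, -2.4]
grip_width: 0.713
grasp_force: 44.7
```

Request:
arm_command(steps=[[0,0,0,0,0,0],[0,0,0,0,0,0],[0,0,0,0,0,0],[0,0,0,0,0,0],[0,0,0,0,0,0],[0,0,-0.9,0,0,0],[0,0,-0.9,0,0,0],[0,0,-0.9,0,0,0],[0,0,-0.9,0,0,0],[0,0,-0.9,0,0,0],[-0.4167,-0.9,0,0,0,0],[-0.4167,-0.9,0,0,0,0],[-0.4167,-0.9,0,0,0,0],[-0.4167,-0.9,0,0,0,0],[-0.4167,-0.9,0,0,0,0],[-0.4167,-0.9,0,0,0,0],[-0.4167,-0.9,0,0,0,0],[-0.4167,-0.9,0,0,0,0],[-0.4167,-0.9,0,0,0,0]], fingers=1)

```text
time: 8.58
tcp_pos: [0.475, -0.0053, 0.171]
tool_rot: [0.0, 0.707, 0.707, 0.0]
ft_force: [-0.3, 0.2, 0.1]
grip_width: 1.003
grasp_force: 0.0
```

```bash
python3 - <<'E'
from h import *
c=camera("top");cv2.imwrite("pics/t2.png",cv2.resize(c["image"][150:330,225:505],None,fx=2.8,fy=2.8,interpolation=cv2.INTER_CUBIC))
s=camera("scene");cv2.imwrite("pics/s2.png",cv2.resize(s["image"][170:350,200:480],None,fx=2.8,fy=2.8,interpolation=cv2.INTER_CUBIC))
print(sensors.sense()["tcp_pos"])
for p in([.4758,-.005,.095],[.638,.07,.107]):print(((pix(s,p)-[200,170])*2.8).round())
E
```

```text
[ 0.47431614 -0.0057132   0.1716336 ]
[302. 132.]
[368. 281.]
```

View pics/s2.png

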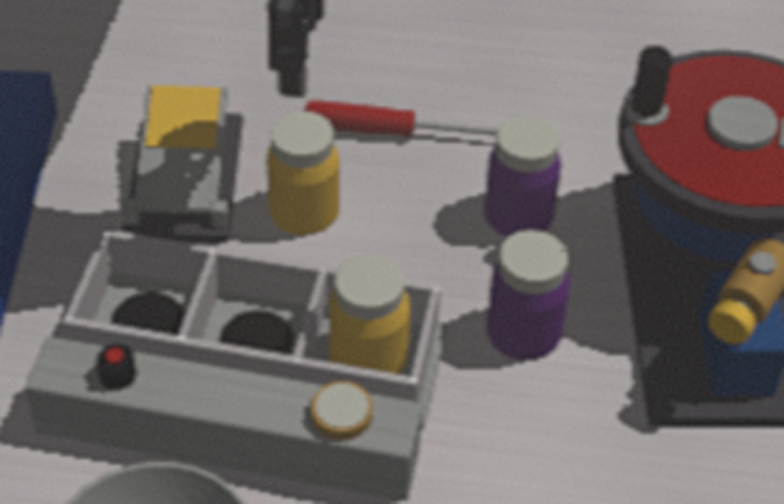

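Bottle A stands in nest 0 (crop (368,283)) and B is still where I measured it (302,134).

Request:
arm_command(steps=[[0.03,0.07,0.85,0,0,0],[0,0,0.85,0,0,0],[0,0,0.85,0,0,0],[0,0,0.85,0,0,0],[0,0,0.85,0,0,0],[0,0,0.85,0,0,0],[0,0,0,0,0,0],[0,0,0,0,0,0]])

```text
time: 9.35
tcp_pos: [0.4772, -0.0042, 0.0686]
tool_rot: [-0.0, 0.707, 0.707, -0.0]
ft_force: [-1.3, -0.6, 0.4]
grip_width: 1.001
grasp_force: 0.0
```

Request:
arm_command(steps=[[0,0,0,0,0,0],[0,0,0,0,0,0],[0,0,0,0,0,0],[0,0,0,0,0,0],[0,0,0,0,0,0],[0,0,0,0,0,0],[0,0,0,0,0,0]], fingers=0)

```text
time: 9.93
tcp_pos: [0.478, -0.0043, 0.0704]
tool_rot: [0.001, 0.707, 0.707, 0.001]
ft_force: [-2.1, -0.3, 6.7]
grip_width: 0.717
grasp_force: 42.9
```

Request:
arm_command(steps=[[0,0,-0.4,0,0,0],[0,0,-0.9,0,0,0],[0,0,-0.9,0,0,0],[0,0,-0.9,0,0,0],[0,0,-0.9,0,0,0],[-0.15,0.5,0,0,0,0],[-0.15,0.9,0,0,0,0],[-0.15,0.9,0,0,0,0],[-0.15,0.9,0,0,0,0],[-0.15,0.9,0,0,0,0],[0,0.9,0,0,0,0],[0,0.9,0,0,0,0],[0,0.9,0,0,0,0],[0,0.8,0,0,0,0],[0,0,0,0,0,0],[0,0,0,0,0,0]])

```text
time: 11.27
tcp_pos: [0.6297, -0.0196, 0.1475]
tool_rot: [-0.001, 0.707, 0.707, -0.001]
ft_force: [-0.1, 0.1, -2.0]
grip_width: 0.716
grasp_force: 44.5
```

Request:
arm_command(steps=[[0,0,0.8,0,0,0],[0,0,0.8,0,0,0],[0,0,0.8,0,0,0],[0,0,0.5,0,0,0],[0,0,0.25,0,0,0],[0,0,0.1,0,0,0],[0,0,0.05,0,0,0],[0,0,0,0,0,0]])

```text
time: 11.93
tcp_pos: [0.6296, -0.0195, 0.0836]
tool_rot: [0.0, 0.707, 0.707, 0.0]
ft_force: [-0.2, -0.2, -1.4]
grip_width: 0.714
grasp_force: 44.5
```

Request:
arm_command(steps=[[0,0,0,0,0,0],[0,0,0,0,0,0],[0,0,0,0,0,0],[0,0,0,0,0,0],[0,0,0,0,0,0],[0,0,-0.9,0,0,0],[0,0,-0.9,0,0,0],[0,0,-0.9,0,0,0],[0,0,-0.9,0,0,0],[0,0,-0.9,0,0,0],[0,0,-0.9,0,0,0],[0,0,-0.9,0,0,0],[0,0,-0.9,0,0,0],[0,0,-0.9,0,0,0],[0,0,0,0,0,0]], fingers=1)

```text
time: 13.18
tcp_pos: [0.6301, -0.0195, 0.2489]
tool_rot: [0.002, 0.707, 0.707, 0.002]
ft_force: [1.2, 0.3, 1.3]
grip_width: 0.998
grasp_force: 0.0
```

```bash
python3 - <<'E'
from h import *
c=camera("top");b=c["image"][190:330,125:245]
s=camera("scene")
o=np.hstack([cv2.resize(s["image"][170:350,200:380],(400,400),interpolation=cv2.INTER_CUBIC),cv2.resize(c["image"][195:335,130:270],(400,400),interpolation=cv2.INTER_CUBIC)])
cv2.imwrite("pics/m3.png",o)
print(sensors.sense()["tcp_pos"], c["image"].shape)
for p in([.4743,.3418,.145],[.4689,.2636,.2095]):print(((pix(c,p)-[130,195])*400/140).round()+[400,0])
E
```

```text
[ 0.62963776 -0.01946823  0.24520601] (480, 640, 3)
[546. 239.]
[634. 247.]
```

View pics/m3.png

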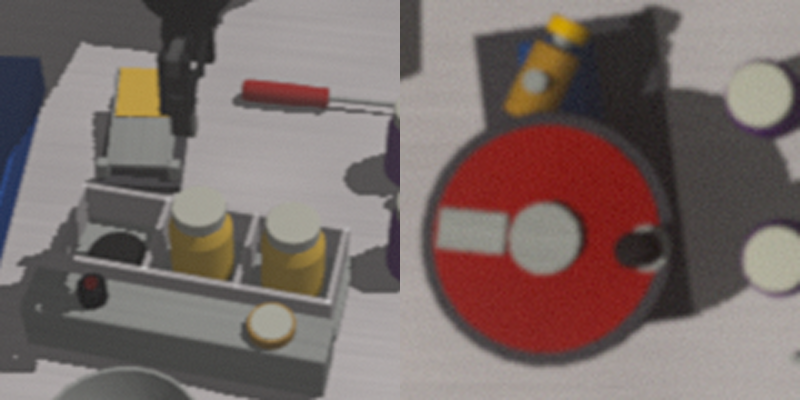

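Both bottles stand upright in nests 0 and 1 (left half, (292,250) and (200,235)). The handle top is at about (634,247) in the right half, matching my estimate. Next is the handle, approached with half-open fingers.

Request:
arm_command(steps=[[0.952,-0.535,0,0,0,0],[0.952,-0.535,0,0,0,0],[0.952,-0.535,0,0,0,0],[0.952,-0.535,0,0,0,0],[0.952,-0.535,0,0,0,0],[0.952,-0.535,0,0,0,0],[0.952,-0.535,0,0,0,0],[0.952,-0.535,0,0,0,0],[0.952,-0.535,0,0,0,0],[0.952,-0.535,0,0,0,0],[0.952,-0.535,0,0,0,0],[0.952,-0.535,0,0,0,0],[0.952,-0.535,0,0,0,0],[0.952,-0.535,0,0,0,0],[0.952,-0.535,0,0,0,0],[0,0,0,0,0,0],[0,0,0,0,0,0]], fingers=0.6)

```text
time: 14.7
tcp_pos: [0.4683, 0.2668, 0.2436]
tool_rot: [-0.0, 0.707, 0.708, -0.001]
ft_force: [-0.3, -0.1, 0.6]
grip_width: 0.602
grasp_force: 0.0
```

Request:
arm_command(steps=[[0,0,0.6,0,0,0],[0,0,0.7,0,0,0],[0,0,0.7,0,0,0],[0,0,0.7,0,0,0],[0,0,0.5,0,0,0],[0,0,0,0,0,0]])

```text
time: 15.2
tcp_pos: [0.4685, 0.2651, 0.1781]
tool_rot: [-0.0, 0.708, 0.707, -0.002]
ft_force: [-1.1, 0.1, -0.8]
grip_width: 0.6
grasp_force: 0.0
```

Request:
arm_command(steps=[[0,0,0,0,0,0],[0,0,0,0,0,0],[0,0,0,0,0,0],[0,0,0,0,0,0],[0,0,0,0,0,0],[0,0,0,0,0,0],[0,0,0,0,0,0]], fingers=0, newtons=50)

```text
time: 15.78
tcp_pos: [0.4692, 0.2661, 0.1819]
tool_rot: [0.0, 0.707, 0.707, 0.001]
ft_force: [-1.5, -3.3, 5.7]
grip_width: 0.29
grasp_force: 50.5
```

```bash
python3 - <<'E'
import numpy as np
t=np.radians(np.arange(-94,-185,-5));p=75.5*np.c_[np.sin(t),np.cos(t)]/20
for a,d in zip(np.degrees(t)[1:],np.diff(p,axis=0)):print(round(a),d.round(2))
E
```

```text
-99 [ 0.04 -0.33]
-104 [ 0.07 -0.32]
-109 [ 0.09 -0.32]
-114 [ 0.12 -0.31]
-119 [ 0.15 -0.29]
-124 [ 0.17 -0.28]
-129 [ 0.2  -0.26]
-134 [ 0.22 -0.25]
-139 [ 0.24 -0.23]
-144 [ 0.26 -0.21]
-149 [ 0.27 -0.18]
-154 [ 0.29 -0.16]
-159 [ 0.3  -0.13]
-164 [ 0.31 -0.1 ]
-169 [ 0.32 -0.08]
-174 [ 0.33 -0.05]
-179 [ 0.33 -0.02]
-184 [0.33 0.01]
```

Request:
arm_command(steps=[[0.04,-0.33,0,0,0,0],[0.07,-0.32,0,0,0,0],[0.09,-0.32,0,0,0,0],[0,0,0,0,0,0]])

```text
time: 16.12
tcp_pos: [0.4503, 0.2704, 0.1819]
tool_rot: [0.001, 0.707, 0.707, 0.001]
ft_force: [2.2, -2.6, 4.6]
grip_width: 0.287
grasp_force: 50.4
```

Request:
arm_command(steps=[[0.12,-0.31,0,0,0,0],[0.15,-0.29,0,0,0,0],[0.17,-0.28,0,0,0,0],[0,0,0,0,0,0]])

```text
time: 16.45
tcp_pos: [0.4331, 0.2794, 0.1819]
tool_rot: [0.001, 0.707, 0.707, 0.002]
ft_force: [4.1, -2.3, 4.1]
grip_width: 0.291
grasp_force: 50.5
```

Request:
arm_command(steps=[[0.2,-0.26,0,0,0,0],[0.22,-0.25,0,0,0,0],[0,0,0,0,0,0]])

```text
time: 16.7
tcp_pos: [0.4231, 0.2877, 0.1819]
tool_rot: [0.002, 0.708, 0.707, 0.001]
ft_force: [5.5, -3.6, 3.8]
grip_width: 0.29
grasp_force: 50.4
```

Request:
arm_command(steps=[[0.24,-0.23,0,0,0,0],[0.26,-0.21,0,0,0,0],[0,0,0,0,0,0]])

```text
time: 16.95
tcp_pos: [0.4147, 0.2977, 0.1819]
tool_rot: [0.002, 0.708, 0.707, 0.002]
ft_force: [8.8, -3.4, 2.9]
grip_width: 0.293
grasp_force: 50.6
```

Request:
arm_command(steps=[[0.27,-0.18,0,0,0,0],[0.29,-0.16,0,0,0,0],[0,0,0,0,0,0]])

```text
time: 17.2
tcp_pos: [0.4081, 0.3089, 0.1819]
tool_rot: [0.002, 0.708, 0.707, 0.002]
ft_force: [10.3, -2.9, 3.2]
grip_width: 0.292
grasp_force: 50.7
```

Request:
arm_command(steps=[[0.3,-0.13,0,0,0,0],[0,0,0,0,0,0]])

```text
time: 17.37
tcp_pos: [0.4056, 0.3148, 0.1819]
tool_rot: [0.002, 0.708, 0.707, 0.002]
ft_force: [9.6, -3.2, 3.1]
grip_width: 0.287
grasp_force: 50.7
```

Request:
arm_command(steps=[[0.31,-0.1,0,0,0,0],[0,0,0,0,0,0]])

```text
time: 17.53
tcp_pos: [0.4036, 0.3211, 0.1819]
tool_rot: [0.002, 0.708, 0.707, 0.002]
ft_force: [9.8, -3.4, 3.9]
grip_width: 0.284
grasp_force: 50.7
```

Request:
arm_command(steps=[[0.16,-0.04,0,0,0,0],[0,0,0,0,0,0]])

```text
time: 17.7
tcp_pos: [0.4029, 0.3241, 0.1819]
tool_rot: [0.002, 0.708, 0.707, 0.002]
ft_force: [10.3, -4.2, 3.0]
grip_width: 0.289
grasp_force: 50.7
```

```bash
python3 - <<'E'
from h import *
c=camera("top");s=camera("scene")
o=np.hstack([cv2.resize(s["image"][160:340,400:535],(400,533),interpolation=cv2.INTER_CUBIC),cv2.resize(c["image"][195:335,130:235],(400,533),interpolation=cv2.INTER_CUBIC)])
cv2.imwrite("pics/m4.png",o)
print(sensors.sense()["tcp_pos"],sensors.sense()["ft_force"])
f=400/105
hub=np.array([.4743,.3418])
for z in(.145,.1):
  for a in(0,8.5,):
    u=np.array([np.cos(np.radians(a)),np.sin(np.radians(a))])
    for r in(0,.12,.2):print(z,a,r,((pix(c,[*(hub+r*u),z])-[130,195])*f+[400,0]).round())
E
```

```text
[0.40287108 0.32411695 0.18188941] [ 9.77409229 -3.10589058  2.84734317]
0.145 0 0 [595. 319.]
0.145 0 0.12 [595. 104.]
0.145 0 0.2 [594. -37.]
0.145 8.5 0 [595. 319.]
0.145 8.5 0.12 [563. 107.]
0.145 8.5 0.2 [542. -33.]
0.1 0 0 [616. 318.]
0.1 0 0.12 [615. 111.]
0.1 0 0.2 [615. -25.]
0.1 8.5 0 [616. 318.]
0.1 8.5 0.12 [585. 114.]
0.1 8.5 0.2 [564. -20.]
```

View pics/m4.png

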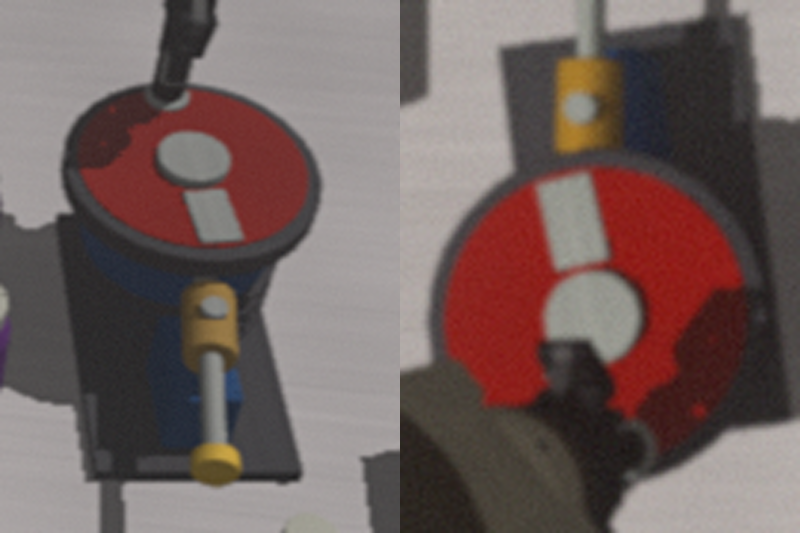

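The label opposite the handle (hub (594,318) to (573,221)) gives a handle angle of -167.8°. The brass cylinder is almost vertical in the image, against a compressor axis of about 7.5°. That puts the wheel about 0.08 rad before the top, so I lead it about 12° further.

Request:
arm_command(steps=[[0.2,-0.03,0,0,0,0],[0.2,-0.02,0,0,0,0],[0,0,0,0,0,0]])

```text
time: 18.05
tcp_pos: [0.4015, 0.3325, 0.1819]
tool_rot: [0.001, 0.708, 0.707, 0.002]
ft_force: [7.3, -1.3, 4.3]
grip_width: 0.29
grasp_force: 50.7
```

Request:
arm_command(steps=[[0.2,0,0,0,0,0],[0.18,0.02,0,0,0,0],[0,0,0,0,0,0],[0,0,0,0,0,0]])

```text
time: 18.38
tcp_pos: [0.4011, 0.3403, 0.1819]
tool_rot: [0.0, 0.707, 0.707, 0.001]
ft_force: [3.1, -0.4, 5.4]
grip_width: 0.292
grasp_force: 51.0
```

```bash
python3 - <<'E'
from h import *
c=camera("top");s=camera("scene")
o=np.hstack([cv2.resize(s["image"][160:340,400:535],(400,533),interpolation=cv2.INTER_CUBIC),cv2.resize(c["image"][195:335,130:235],(400,533),interpolation=cv2.INTER_CUBIC)])
cv2.imwrite("pics/m5.png",o)
E
```

```text
(no output)
```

View pics/m5.png

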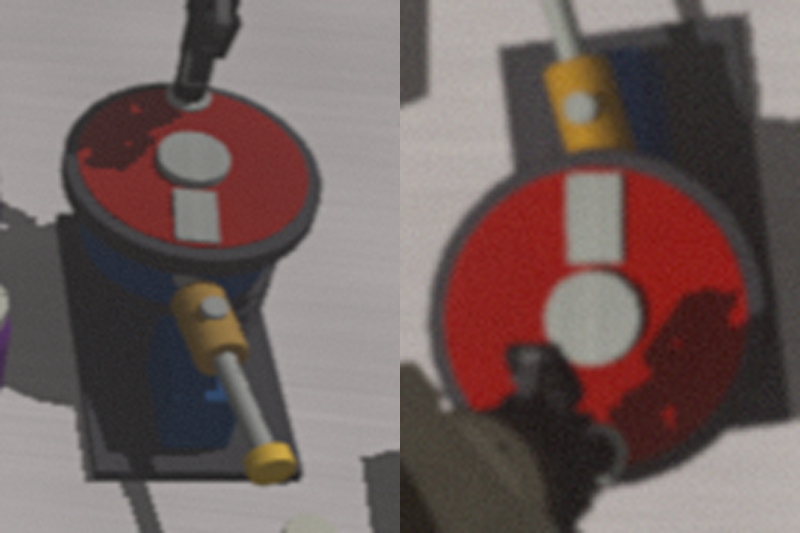

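The label now points straight up (0°) and the cylinder leans about 17° left, so the wheel is about 0.12–0.13 rad past the top. I let go.

Request:
arm_command(steps=[[0,0,0,0,0,0],[0,0,0,0,0,0],[0,0,0,0,0,0],[0,0,0,0,0,0],[0,0,0,0,0,0],[0,0,-0.5,0,0,0],[0,0,-0.8,0,0,0],[0,0,-0.8,0,0,0],[0,0,-0.8,0,0,0],[0,0,-0.8,0,0,0],[-0.9,0,0,0,0,0],[-0.9,0,0,0,0,0],[-0.9,0,0,0,0,0],[-0.9,0,0,0,0,0],[-0.9,0,0,0,0,0],[-0.9,0,0,0,0,0]], fingers=0.6)

```text
time: 19.82
tcp_pos: [0.4, 0.2309, 0.2557]
tool_rot: [0.0, 0.707, 0.707, 0.0]
ft_force: [0.8, -0.7, 0.5]
grip_width: 0.598
grasp_force: 0.0
```

```bash
python3 - <<'E'
from h import *
c=camera("top")
o=np.hstack([cv2.resize(c["image"][175:315,285:390],(400,533),interpolation=cv2.INTER_CUBIC),cv2.resize(c["image"][195:335,130:235],(400,533),interpolation=cv2.INTER_CUBIC)])
cv2.imwrite("pics/m6.png",o)
E
```

```text
(no output)
```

View pics/m6.png

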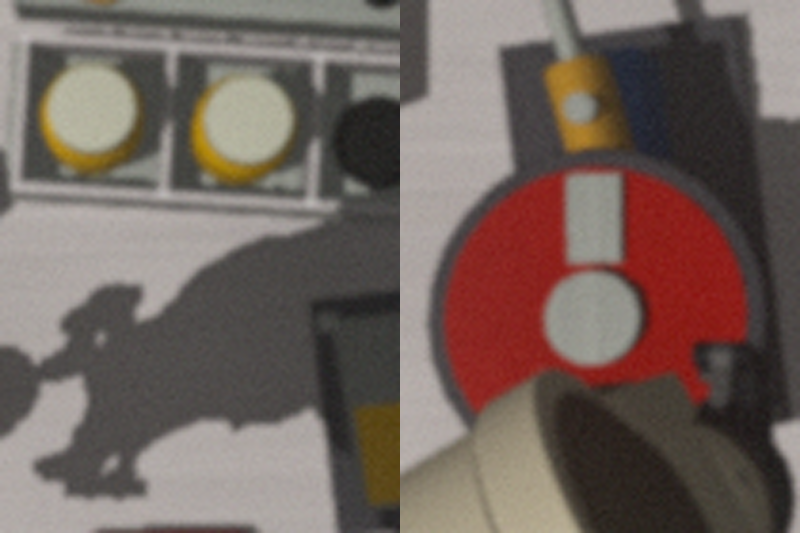

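The wheel has stayed put (label still 0°) and the bottles are still in their nests (95,110) and (245,120). On to the pedal with shut fingers.

Request:
arm_command(steps=[[-0.972,0.086,0,0,0,0],[-0.972,0.086,0,0,0,0],[-0.972,0.086,0,0,0,0],[-0.972,0.086,0,0,0,0],[-0.972,0.086,0,0,0,0],[-0.972,0.086,0,0,0,0],[-0.972,0.086,0,0,0,0],[-0.972,0.086,0,0,0,0],[-0.972,0.086,0,0,0,0],[-0.972,0.086,0,0,0,0],[-0.972,0.086,0,0,0,0],[-0.972,0.086,0,0,0,0],[-0.972,0.086,0,0,0,0],[-0.972,0.086,0,0,0,0],[-0.972,0.086,0,0,0,0],[-0.972,0.086,0,0,0,0],[-0.972,0.086,0,0,0,0],[-0.972,0.086,0,0,0,0],[0,0,0,0,0,0]], fingers=0)

```text
time: 21.45
tcp_pos: [0.4311, -0.1205, 0.2553]
tool_rot: [0.0, 0.708, 0.706, -0.0]
ft_force: [-0.1, -0.3, -0.3]
grip_width: 0.002
grasp_force: 0.0
```

Request:
arm_command(steps=[[0,0,0.9,0,0,0],[0,0,0.9,0,0,0],[0,0,0.9,0,0,0],[0,0,0.9,0,0,0],[0,0,0.9,0,0,0],[0,0,0.9,0,0,0],[0,0,0.9,0,0,0],[0,0,0.9,0,0,0],[0,0,0.9,0,0,0],[0,0,0.8,0,0,0],[0,0,0,0,0,0],[0,0,0,0,0,0]])

```text
time: 22.45
tcp_pos: [0.4306, -0.1178, 0.0771]
tool_rot: [-0.0, 0.707, 0.707, -0.0]
ft_force: [0.5, -0.6, -0.2]
grip_width: 0.001
grasp_force: 0.0
```

Request:
arm_command(steps=[[0,0,0.3,0,0,0],[0,0,0.3,0,0,0],[0,0,0.3,0,0,0],[0,0,0.3,0,0,0],[0,0,0.3,0,0,0],[0,0,0.3,0,0,0],[0,0,0.1,0,0,0],[0,0,0,0,0,0]])

```text
time: 23.12
tcp_pos: [0.4308, -0.1185, 0.0393]
tool_rot: [0.0, 0.707, 0.707, -0.0]
ft_force: [-4.7, -0.4, 9.4]
grip_width: 0.0
grasp_force: 5.1
```

Request:
arm_command(steps=[[0,0,0.1,0,0,0],[0,0,0,0,0,0],[0,0,0,0,0,0]])

```text
time: 23.37
tcp_pos: [0.4307, -0.1185, 0.0377]
tool_rot: [0.0, 0.707, 0.707, -0.0]
ft_force: [-5.9, -0.5, 11.6]
grip_width: 0.004
grasp_force: 5.4
```

Request:
arm_command(steps=[[0,0,0.1,0,0,0],[0,0,0,0,0,0],[0,0,0,0,0,0]])

```text
time: 23.62
tcp_pos: [0.4309, -0.1186, 0.0368]
tool_rot: [0.001, 0.707, 0.707, -0.0]
ft_force: [-9.2, 1.3, 20.3]
grip_width: -0.002
grasp_force: 10.3
```

The force jumped to 20 N, so the pedal is on its stop. I hold it there for over two seconds.

Request:
arm_command(steps=[[0,0,0.02,0,0,0],[0,0,0,0,0,0],[0,0,0,0,0,0],[0,0,0,0,0,0],[0,0,0,0,0,0],[0,0,0,0,0,0],[0,0,0,0,0,0],[0,0,0,0,0,0],[0,0,0,0,0,0],[0,0,0,0,0,0],[0,0,0,0,0,0],[0,0,0,0,0,0],[0,0,0,0,0,0],[0,0,0,0,0,0],[0,0,0,0,0,0]])

```text
time: 24.87
tcp_pos: [0.4309, -0.1185, 0.0367]
tool_rot: [0.001, 0.707, 0.707, -0.0]
ft_force: [-11.2, 0.5, 23.3]
grip_width: 0.002
grasp_force: 11.9
```

```bash
python3 - <<'E'
from h import *
c=camera("top");s=camera("scene")
o=np.hstack([cv2.resize(c["image"][160:320,285:420],(400,474),interpolation=cv2.INTER_CUBIC),cv2.resize(s["image"][180:340,205:340],(400,474),interpolation=cv2.INTER_CUBIC)])
cv2.imwrite("pics/m7.png",o)
E
```

Request:
arm_command(steps=[[0,0,0,0,0,0],[0,0,0,0,0,0],[0,0,0,0,0,0],[0,0,0,0,0,0],[0,0,0,0,0,0],[0,0,0,0,0,0],[0,0,0,0,0,0],[0,0,0,0,0,0],[0,0,0,0,0,0],[0,0,0,0,0,0],[0,0,0,0,0,0],[0,0,0,0,0,0],[0,0,0,0,0,0],[0,0,0,0,0,0]])

```text
time: 26.13
tcp_pos: [0.4309, -0.1185, 0.0367]
tool_rot: [0.001, 0.707, 0.707, -0.0]
ft_force: [-11.6, 0.6, 24.5]
grip_width: 0.001
grasp_force: 11.9
```

View pics/m7.png

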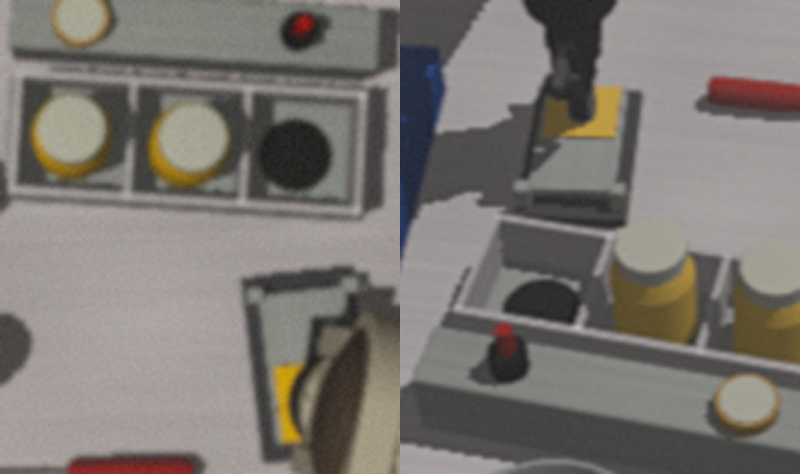

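The tester's red stem has popped up (crop (503,335)) and both bottles are in place. I release the pedal and go to the bottle in nest 1.

Request:
arm_command(steps=[[0,0,-0.4,0,0,0],[0,0,-0.6,0,0,0],[0,0,-0.9,0,0,0],[0,0,-0.9,0,0,0],[0,0,-0.9,0,0,0],[0,0,-0.9,0,0,0],[0,0,-0.9,0,0,0],[0,0,-0.9,0,0,0],[0,0,-0.9,0,0,0],[0,0,-0.9,0,0,0],[0,0,0,0,0,0]])

```text
time: 27.05
tcp_pos: [0.432, -0.1185, 0.2018]
tool_rot: [0.002, 0.707, 0.707, 0.001]
ft_force: [1.1, -0.5, -0.5]
grip_width: -0.0
grasp_force: 0.0
```

```bash
python3 - <<'E'
from h import *
c=camera("top");print(sensors.sense()["tcp_pos"])
f=135/400
for p in((71,129),(193,137)):print(world(c,np.array(p)*f+[285,160],.107).round(4))
hsv=cv2.cvtColor(c["image"],cv2.COLOR_BGR2HSV);H,S,V=cv2.split(hsv)
m=((H>15)&(H<35)&(V>130)&(S<90)&(S>15)).astype(np.uint8);m[:185]=0;m[240:]=0;m[:,:285]=0;m[:,420:]=0
n,l,st,ce=cv2.connectedComponentsWithStats(cv2.morphologyEx(m,cv2.MORPH_OPEN,np.ones((3,3))))
for i in range(1,n):
  if st[i,4]>100:print(st[i],world(c,ce[i],.107).round(4))
cv2.imwrite("pics/m8.png",cv2.resize(c["image"][160:320,285:505],(770,560),interpolation=cv2.INTER_CUBIC))
E
```

```text
[ 0.4317141  -0.11844728  0.19998461]
[0.6344 0.0689 0.107 ]
[ 0.6267 -0.0223  0.107 ]
[298 192  22  23 404] [0.636 0.07  0.107]
[339 195  22  23 411] [ 0.6273 -0.0205  0.107 ]
```

View pics/m8.png

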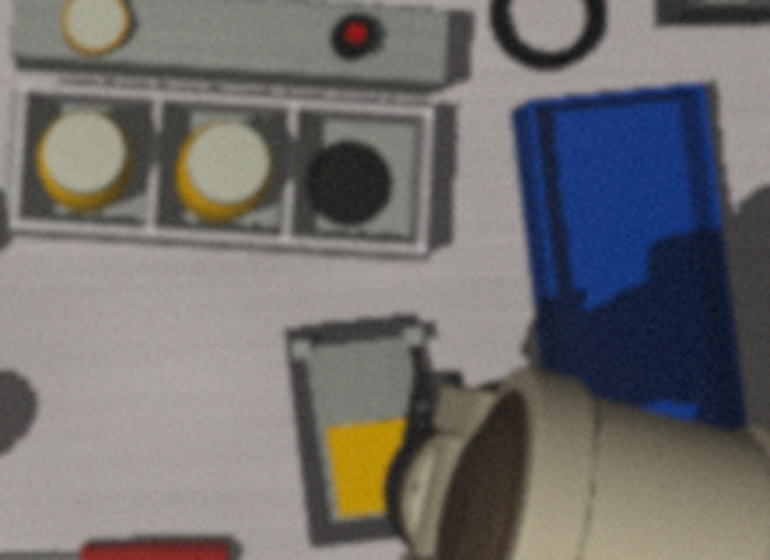

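Request:
arm_command(steps=[[0.448,0.9,0,0,0,0],[0.448,0.9,0,0,0,0],[0.448,0.9,0,0,0,0],[0.448,0.9,0,0,0,0],[0.448,0.9,0,0,0,0],[0.448,0.9,0,0,0,0],[0.448,0.9,0,0,0,0],[0.448,0.9,0,0,0,0],[0.448,0.9,0,0,0,0],[0.448,0.9,0,0,0,0],[0.448,0.9,0,0,0,0],[0,0,0,0,0,0],[0,0,0,0,0,0],[0,0,0,0,0,0]], fingers=1, newtons=40)

```text
time: 28.27
tcp_pos: [0.6283, -0.02, 0.1975]
tool_rot: [-0.001, 0.707, 0.707, -0.001]
ft_force: [-0.2, -0.6, 0.2]
grip_width: 1.002
grasp_force: 0.0
```

Request:
arm_command(steps=[[0,0,0.83,0,0,0],[0,0,0.83,0,0,0],[0,0,0.83,0,0,0],[0,0,0.83,0,0,0],[0,0,0.83,0,0,0],[0,0,0.83,0,0,0],[0,0,0.8,0,0,0],[0,0,0,0,0,0],[0,0,0,0,0,0]])

```text
time: 29.02
tcp_pos: [0.6279, -0.0203, 0.0827]
tool_rot: [-0.0, 0.708, 0.707, -0.001]
ft_force: [0.1, -0.5, 0.1]
grip_width: 0.997
grasp_force: 0.0
```

Request:
arm_command(steps=[[0,0,0,0,0,0],[0,0,0,0,0,0],[0,0,0,0,0,0],[0,0,0,0,0,0],[0,0,0,0,0,0],[0,0,0,0,0,0],[0,0,0,0,0,0]], fingers=0)

```text
time: 29.6
tcp_pos: [0.6294, -0.0199, 0.0848]
tool_rot: [0.001, 0.707, 0.707, 0.001]
ft_force: [-2.3, -0.7, 6.5]
grip_width: 0.714
grasp_force: 43.0
```

Request:
arm_command(steps=[[0,0,-0.4,0,0,0],[0,0,-0.9,0,0,0],[0,0,-0.9,0,0,0],[0,0,-0.9,0,0,0],[0,0,-0.9,0,0,0],[-0.6,-0.1,0,0,0,0],[-0.957,-0.1,0,0,0,0],[-0.957,-0.1,0,0,0,0],[-0.957,-0.1,0,0,0,0],[-0.957,-0.1,0,0,0,0],[-0.957,-0.1,0,0,0,0],[-0.957,-0.1,0,0,0,0],[-0.957,-0.1,0,0,0,0],[-0.957,-0.1,0,0,0,0],[-0.957,-0.1,0,0,0,0],[-0.957,-0.1,0,0,0,0],[-0.957,-0.1,0,0,0,0],[-0.957,-0.1,0,0,0,0],[-0.957,-0.1,0,0,0,0],[-0.4,0,0,0,0,0]])

```text
time: 31.27
tcp_pos: [0.5997, -0.2913, 0.1621]
tool_rot: [-0.0, 0.708, 0.706, -0.0]
ft_force: [1.4, -0.3, -2.4]
grip_width: 0.713
grasp_force: 44.1
```

Request:
arm_command(steps=[[0,0,0,0,0,0],[0,0,0,0,0,0]])

```text
time: 31.43
tcp_pos: [0.6005, -0.2887, 0.1624]
tool_rot: [-0.0, 0.708, 0.707, -0.0]
ft_force: [0.5, 0.4, -3.0]
grip_width: 0.715
grasp_force: 44.1
```

Request:
arm_command(steps=[[0,0,0.8,0,0,0],[0,0,0.8,0,0,0],[0,0,0.8,0,0,0],[0,0,0.8,0,0,0],[0,0,0.5,0,0,0],[0,0,0.25,0,0,0],[0,0,0.15,0,0,0],[0,0,0.05,0,0,0],[0,0,0,0,0,0],[0,0,0,0,0,0]])

```text
time: 32.27
tcp_pos: [0.6011, -0.2887, 0.0808]
tool_rot: [0.001, 0.707, 0.707, 0.0]
ft_force: [0.3, 0.2, -2.0]
grip_width: 0.714
grasp_force: 44.1
```

Request:
arm_command(steps=[[0,0,0.1,0,0,0],[0,0,0.03,0,0,0],[0,0,0,0,0,0]])

```text
time: 32.52
tcp_pos: [0.601, -0.2888, 0.0779]
tool_rot: [0.0, 0.707, 0.707, 0.0]
ft_force: [-0.2, 0.5, 0.5]
grip_width: 0.71
grasp_force: 44.0
```

Request:
arm_command(steps=[[0,0,0,0,0,0],[0,0,0,0,0,0],[0,0,0,0,0,0],[0,0,0,0,0,0],[0,0,0,0,0,0],[0,0,-0.5,0,0,0],[0,0,-0.9,0,0,0],[0,0,-0.9,0,0,0],[0,0,-0.9,0,0,0],[0,0,-0.9,0,0,0],[0,0,-0.9,0,0,0],[0,0,-0.9,0,0,0],[0.9,0.09,0,0,0,0],[0.9,0.09,0,0,0,0],[0.9,0.09,0,0,0,0],[0.9,0.09,0,0,0,0],[0.9,0.09,0,0,0,0]], fingers=1)

```text
time: 33.93
tcp_pos: [0.6098, -0.1978, 0.1962]
tool_rot: [0.0, 0.707, 0.707, 0.0]
ft_force: [0.2, 0.4, -0.1]
grip_width: 0.999
grasp_force: 0.0
```

```bash
cat > caps.py <<'E'
from h import *
c=camera("top");print(sensors.sense()["tcp_pos"])
H,S,V=cv2.split(cv2.cvtColor(c["image"],cv2.COLOR_BGR2HSV))
m=((H>15)&(H<40)&(V>120)&(S<90)&(S>15)).astype(np.uint8);m[:185]=0;m[330:]=0;m[:,:285]=0;m[:,520:]=0
n,l,st,ce=cv2.connectedComponentsWithStats(cv2.morphologyEx(m,cv2.MORPH_OPEN,np.ones((3,3))))
for i in range(1,n):
  if 200<st[i,4]<900:print(st[i],world(c,ce[i],.105).round(4))
E
python3 caps.py
```

```text
[ 0.61026562 -0.19497146  0.1964349 ]
[298 191  22  24 420] [0.6364 0.07   0.105 ]
```

Request:
arm_command(steps=[[0.95,0.098,0,0,0,0],[0.95,0.098,0,0,0,0],[0.95,0.098,0,0,0,0],[0.95,0.098,0,0,0,0],[0.95,0.098,0,0,0,0],[0.95,0.098,0,0,0,0],[0.95,0.098,0,0,0,0],[0.95,0.098,0,0,0,0],[0.95,0.098,0,0,0,0],[0.95,0.098,0,0,0,0],[0.95,0.098,0,0,0,0],[0.95,0.098,0,0,0,0],[0.95,0.098,0,0,0,0],[0.95,0.098,0,0,0,0],[0,0,0,0,0,0],[0,0,0,0,0,0],[0,0,0,0,0,0]])

```text
time: 35.4
tcp_pos: [0.6375, 0.0669, 0.1957]
tool_rot: [0.0, 0.707, 0.707, 0.0]
ft_force: [-0.4, 1.0, 0.5]
grip_width: 1.002
grasp_force: 0.0
```

```bash
python3 - <<'E'
from h import *
c=camera("top");s=camera("scene");print(sensors.sense()["tcp_pos"])
cv2.imwrite("pics/m9.png",np.hstack([cv2.resize(c["image"][170:330,425:515],(310,550),interpolation=cv2.INTER_CUBIC),cv2.resize(s["image"][180:340,130:260],(447,550),interpolation=cv2.INTER_CUBIC)]))
E
```

```text
[0.63745652 0.06649405 0.19560604]
```

View pics/m9.png

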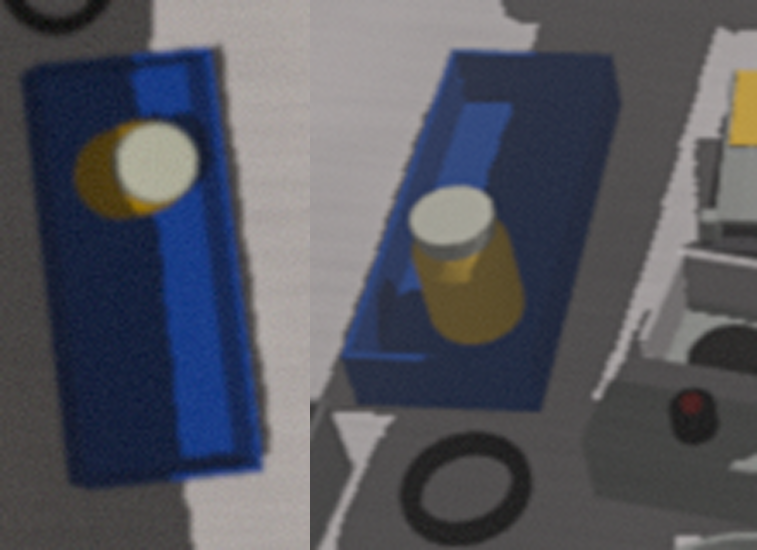

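The first bottle stands in the crate (crop (157,163) and (465,265)). Next is the second bottle.

Request:
arm_command(steps=[[0.15,0,0.8,0,0,0],[0,0,0.8,0,0,0],[0,0,0.8,0,0,0],[0,0,0.8,0,0,0],[0,0,0.8,0,0,0],[0,0,0.8,0,0,0],[0,0,0.8,0,0,0],[0,0,0,0,0,0],[0,0,0,0,0,0]])

```text
time: 36.25
tcp_pos: [0.6369, 0.0696, 0.0829]
tool_rot: [-0.0, 0.708, 0.707, -0.001]
ft_force: [0.5, 0.6, 0.5]
grip_width: 0.996
grasp_force: 0.0
```

Request:
arm_command(steps=[[0,0,0,0,0,0],[0,0,0,0,0,0],[0,0,0,0,0,0],[0,0,0,0,0,0],[0,0,0,0,0,0],[0,0,0,0,0,0],[0,0,0,0,0,0]], fingers=0)

```text
time: 36.83
tcp_pos: [0.638, 0.0704, 0.0851]
tool_rot: [0.001, 0.707, 0.707, 0.001]
ft_force: [-2.9, -0.2, 5.9]
grip_width: 0.713
grasp_force: 43.1
```

Request:
arm_command(steps=[[0,0,-0.4,0,0,0],[0,0,-0.9,0,0,0],[0,0,-0.9,0,0,0],[0,0,-0.9,0,0,0],[0,0,-0.9,0,0,0],[-0.5,-0.2375,0,0,0,0],[-0.925,-0.4375,0,0,0,0],[-0.925,-0.4375,0,0,0,0],[-0.925,-0.4375,0,0,0,0],[-0.925,-0.4375,0,0,0,0],[-0.925,-0.4375,0,0,0,0],[-0.925,-0.4375,0,0,0,0],[-0.925,-0.4375,0,0,0,0],[-0.925,-0.4375,0,0,0,0],[-0.925,-0.4375,0,0,0,0],[-0.925,-0.4375,0,0,0,0],[-0.925,-0.4375,0,0,0,0],[-0.925,-0.4375,0,0,0,0],[-0.925,-0.4375,0,0,0,0],[-0.925,-0.4375,0,0,0,0]])

```text
time: 38.5
tcp_pos: [0.5087, -0.1997, 0.1625]
tool_rot: [-0.0, 0.707, 0.707, -0.0]
ft_force: [0.4, -0.1, -2.1]
grip_width: 0.713
grasp_force: 44.4
```

Request:
arm_command(steps=[[-0.925,-0.4375,0,0,0,0],[-0.925,-0.4375,0,0,0,0],[-0.925,-0.4375,0,0,0,0],[-0.925,-0.4375,0,0,0,0],[-0.925,-0.4375,0,0,0,0],[-0.425,-0.2,0,0,0,0],[0,0,0,0,0,0],[0,0,0,0,0,0],[0,0,0,0,0,0]])

```text
time: 39.25
tcp_pos: [0.4622, -0.299, 0.163]
tool_rot: [-0.0, 0.707, 0.707, 0.0]
ft_force: [-0.4, 0.1, -1.2]
grip_width: 0.713
grasp_force: 44.4
```

Request:
arm_command(steps=[[0,0,0.8,0,0,0],[0,0,0.8,0,0,0],[0,0,0.8,0,0,0],[0,0,0.8,0,0,0],[0,0,0.5,0,0,0],[0,0,0.25,0,0,0],[0,0,0.15,0,0,0],[0,0,0.05,0,0,0],[0,0,0.05,0,0,0],[0,0,0,0,0,0],[0,0,0,0,0,0]])

```text
time: 40.17
tcp_pos: [0.4625, -0.2997, 0.0799]
tool_rot: [0.0, 0.707, 0.707, 0.0]
ft_force: [-0.5, 0.6, -2.7]
grip_width: 0.716
grasp_force: 44.5
```

Request:
arm_command(steps=[[0,0,0.08,0,0,0],[0,0,0,0,0,0],[0,0,0,0,0,0]])

```text
time: 40.42
tcp_pos: [0.4625, -0.2997, 0.0782]
tool_rot: [0.001, 0.707, 0.707, 0.0]
ft_force: [0.1, -0.7, 1.0]
grip_width: 0.715
grasp_force: 44.3
```

Request:
arm_command(steps=[[0,0,0,0,0,0],[0,0,0,0,0,0],[0,0,0,0,0,0],[0,0,0,0,0,0],[0,0,0,0,0,0],[0,0,-0.5,0,0,0],[0,0,-0.9,0,0,0],[0,0,-0.9,0,0,0],[0,0,-0.9,0,0,0],[0,0,-0.9,0,0,0],[0,0,-0.9,0,0,0],[0,0,-0.9,0,0,0],[0.9,-0.2,0,0,0,0],[0.9,-0.2,0,0,0,0],[0.9,-0.2,0,0,0,0],[0.9,-0.2,0,0,0,0],[0.9,-0.2,0,0,0,0],[0.9,-0.2,0,0,0,0],[0.9,-0.2,0,0,0,0],[0.9,-0.2,0,0,0,0]], fingers=1)

```text
time: 42.08
tcp_pos: [0.43, -0.1547, 0.1966]
tool_rot: [0.0, 0.707, 0.707, 0.0]
ft_force: [0.2, 0.4, -0.1]
grip_width: 0.997
grasp_force: 0.0
```

Request:
arm_command(steps=[[0.9,0,0,0,0,0],[0.9,0,0,0,0,0],[0.9,0,0,0,0,0],[0.9,0,0,0,0,0],[0,0,0,0,0,0],[0,0,0,0,0,0],[0,0,0,0,0,0],[0,0,0,0,0,0]])

```text
time: 42.75
tcp_pos: [0.4304, -0.0841, 0.196]
tool_rot: [0.0, 0.708, 0.707, -0.0]
ft_force: [0.2, -0.5, -0.3]
grip_width: 1.002
grasp_force: 0.0
```

```bash
python3 - <<'E'
from h import *
c=camera("top");s=camera("scene");t=c["image"][165:325,130:510]
cv2.imwrite("pics/m10.png",np.vstack([cv2.resize(t,(780,328),interpolation=cv2.INTER_CUBIC),cv2.resize(s["image"][170:325,120:520],(780,270))]))
E
```

```text
(no output)
```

View pics/m10.png

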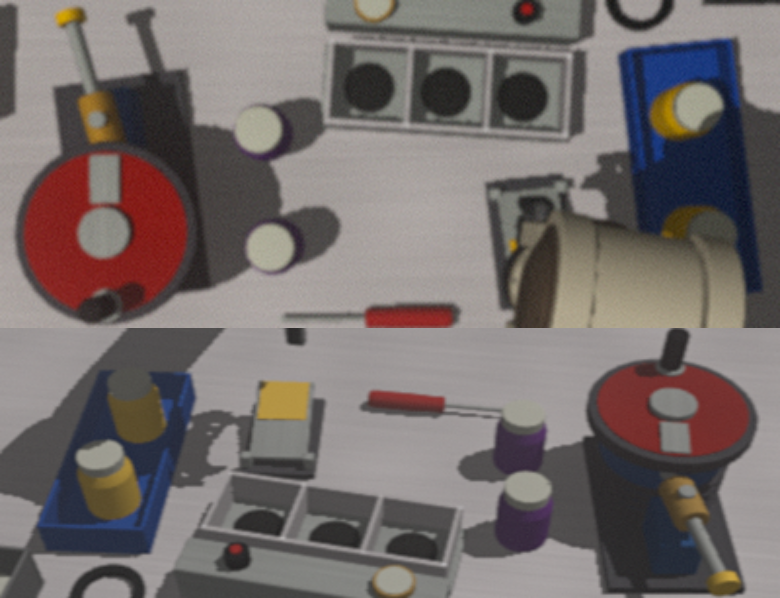

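Both bottles stand upright in the crate (top part (698,108) and (705,228)). The wheel label still points straight up at (103,180), the pedal is up, and the bystanders are where they were. I hand the job in.

```bash
python3 -c "
from cell import manip
print(manip.close_job())"
```

```text
the job is handed in; nothing more can be done
None
```

The job is handed in, though the hand-in returned no verdict. In the last pictures both yellow bottles (only two were present) stand upright in the blue crate, the flywheel rests about 0.12 rad past its top, and the pedal is up after being held down over two seconds.

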